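Draw the slide plate home and bolt it

ROBOT

A 7-joint arm with a two-finger parallel gripper is mounted at the origin on the work surface. World frame = base frame: x ahead of the robot, y to its left, z up, the work surface at z = 0. Lengths are in m, angles in rad, forces in N, time in s.
With the tool pointing down it reaches from about 0.4 to 0.9 m from the base axis. Payload 5.5 kg.
Tool frame: the origin (TCP) lies between the finger pads; the fingertips stand 22 mm ahead of it and the grasp point (between the pads) lies 3 mm ahead of it; x points along the fingers, z is the direction in which the jaws open and shut, and the axes are right-handed (so a half turn about x gives the same grasp; the last joint's range is limited). The gripper opens to 85 mm and grips with 20 to 120 N. Pads are 22 mm wide; open, the fingers measure 114 mm over their backs; the gripper's body (76 mm by 85 mm) begins 54 mm behind the grasp point. The pads swing forward as they close: fully open they stand 13 mm farther back than shut.
Start: joints at [-0.858, 0.501, -0.427, 1.55, 0.221, 1.138, -0.21], TCP at [0.283, 0.585, 0.253] pointing down, gripper open.
Joint ranges: [-2.88, 2.88], [-0.31, 2.03], [-1.54, 1.56], [0.2, 2.42], [-1.41, 4.55], [0.19, 2.02], [-2.57, 2.57]. Speed limits (rad/s): [2.57, 2.57, 3.14, 3.14, 3.14, 3.14, 3.14].

INTERFACE

Orientations are given as a rotation vector (axis times angle).
In Python, from plant import get_state, camera, camera_params, finish_job gives the robot as it stands.
- The arm moves only by the tool jog_arm, never from a script. Its argument "plan" is a list of rows, each a list of 7 numbers: the shift along the tool's x, y, z each as a share of 4 cm, from -1 to 1, then the turn, a rotation vector about the tool's x, y, z each as a share of 2 pi rad, from -1 to 1, then the closure, from -1 (fully open) to 1 (shut), so that 0 is half open. In form: [[x, y, z, rx, ry, rz, hand], ...]. A call has 1 to 5 rows; each row shifts and turns the commanded pose from where the row before left it, along the tool's axes as they then stand; what a row does not reach is not made up. A row lasts 1/8 s, in which the tool goes at most 62.5 mm and 10.7 degrees, less where a joint would pass 70% of its speed; a pose out of reach is approached as far as the arm can. A call with a number of a shift or a turn outside -1 to 1 is refused whole. A call with a gripper value outside its range is refused whole. The fingers move at their own pace and stop on an object; the grip force is fixed at half the most. Time passes only in rows, so rows that do not move let the fingers close. It gives the time, the measured TCP pose, the force and the opening at its end, in the units of the state.
- get_state(): the state, without advancing time (a new reading comes with each control period).
- camera(name): name is "scene" or "side" or "wrist"; returns the picture (400x640x3 uint8, red, green, blue); there is no depth.
- camera_params(name): a dict with "fx", "fy", "cx", "cy" (pixels), "T" (4x4, takes a point from camera to world coordinates). Camera axes: x right, y down, z forward; pixel columns grow to the right and rows downward; lengths in m; the calibration is good to about 2 mm. The wrist camera is an equidistant fisheye: a pixel r from the principal point sees the ray r / f radians off the axis. A picture is of the moment at which its call begins: read the wrist's pose just before it. camera_params takes no time and is no camera call; for the wrist camera it gives the pose at the moment of the call.
- finish_job(): hands the job in, once; it reports no verdict.
The state is a dict: "time_s": time; "joints": joint angles; "qvel": joint speeds; "effort": joint torques, N m; "eef_pos": TCP position; "ee_rot": TCP orientation; "wrist_force": force on the tool from outside, world axes, zero at the start; "wrist_torque": the same for the moment, N m; "opening": finger opening in m.
Only numpy, scipy, OpenCV 4.12 (cv2) and the standard library are available. Lean on these libraries where they do the work, as an engineer would, in place of code of your own. Each camera call takes 0.05 s, during which the arm holds its last target. There are 200 camera calls.

TASK

On the low steel fixture, draw the bare aluminium plate back from under the roof until it is fully home against the stop at the fixture's near end: its edges cannot be gripped, so press lightly on its top and drag it by friction. Then slide the fixture's bolt all the way shut across the channel behind the plate, and let go. Go gently, as the soft plate marks if it is ever pressed with more than 20 N (touch down on it slowly, at about 5 to 10 mm/s), and leave everything else on the bench where it is.

Things in the scene. Friction and masses are not known exactly. Their poses are not given: they have to be found in the camera images.
- fixture: Fixed low fixture, dark steel base 264 mm long (x), 150 wide (y), 12 high, on feet 0 to 6 mm high; origin at the centre of its underside, z up (all z from there); x runs along its channel, away from the stop. Channel between grey rails: 93 mm wide (y -46.5 to 46.5), floor (a sprung bed) at z = 12 mm, rail tops at z = 27. A bolt crosses the channel at x = 44, in a guide on an ear that reaches y = 150 on the +y side.
- stop (a point): Middle of the top edge of the stop's inner face; the stop is the grey bar across the channel's near end, face at x = -117 mm of the fixture, top at z = 27 mm.
- roof (a point): Centre of the top of the grey roof slab over the far part of the channel: x 56 to 132 mm of the fixture, 123 mm wide, underside at z = 26 mm, top at z = 36 mm, closed at its far end; a small C-clamp lies on it, up to z = 50 mm.
- plate_top (a point): Centre of the top of the loose aluminium plate in the channel: 150 mm long (x), 90 wide, 10 thick, 0.29 to 0.47 kg; z = 22 mm of the fixture, axes as its. At the start 35 to 65 mm short of the stop, far edge under the roof; home: x = -42 mm. Its stiffly sprung bed (50 N/mm) ramps up a few mm over the last 33 mm to the stop and lifts the plate's near end. Below 9 N the finger may slip on it; 10 to 15 N drags it.
- bolt (a joint): Travel of the bolt in m: 0 = open (drawn out to +y), 0.045 = fully shut; shuts towards the fixture's -y, rubs with about 3 N, stays where left. Bar 16 mm wide (x 36 to 52 mm of the fixture), 8 thick; it passes behind the plate with 3 mm to spare when the plate is home, else it runs into the plate's side.
- bolt_post (a point): On the axis of the bolt's upright round steel post (14 mm diameter), to push or pinch the bolt by; this point is at z = 50 mm of the fixture, the post stands from z = 21 to 66 mm. At x = 44 mm of the fixture, y = 125 mm when open, 80 mm when shut.
- clampS: Bystander, leave it: small C-clamp lying on the roof of the fixture; origin at the centre of its underside.
- wrench: Bystander, leave it: wrench lying along the right side of the fixture; origin at the centre of its underside.
- collar: Bystander, leave it: steel ring 38 mm wide, 16 high, standing left of the fixture; origin at the centre of its underside.
- clampA: Bystander, leave it: C-clamp lying on the bench to the left; origin at the centre of its underside.
- clampB: Bystander, leave it: larger C-clamp lying on the bench to the right; origin at the centre of its underside.
- offcut: Bystander, leave it: steel round 40 mm wide, 50 high, on the right; origin at the centre of its underside.
- oiler: Bystander, leave it: grey oil bottle, 54 mm wide, 130 high, on the left; origin at the centre of its underside.
Not all that is in view belongs to the job. Of the things like the part that bears plate_top, leave any that is brown, green or red; of the rest the larger one is meant.

How it is judged:
By the outcome, as a careful person would: the job done as asked, in the order asked, and still so for the second after the job is handed in, with the robot touching nothing.
It also fails if it takes over 67 s, if anything falls off the work surface, if the arm or the gripper's body presses on something with over 40 N, if the wrist force passes 120 N, or if a joint passes its speed limit or range.

## Working session

There is one attempt and no reset: what is moved stays moved. The work goes in short steps, Python scripts to look and compute and a tool call to move; the robot and the scene stay as the last step left them, time stands still between calls to the robot, and variables do not carry over. Pictures are saved under pics/ and viewed, about 8 in all and at most 12, crops included, and the job is handed in when it is done.

Besides the shell and the picture viewer there is one more tool, called after "Emit:" as name(argument=value, ...), one argument or row to a line, values as JSON. jog_arm: Moves the arm, as the interface text tells. Shift numbers are shares of 4 cm and turn numbers shares of 2 pi rad, none past 1 either way. Its arguments: {"type":"object","properties":{"plan":{"type":"array"}},"required":["plan"]}

```bash
mkdir -p pics; ls
python3 - <<'E'
from plant import *
import cv2
s=get_state();print({k:s[k] for k in('time_s','eef_pos','ee_rot','wrist_force','opening')})
for n in('scene','side'):
    cv2.imwrite(f'pics/{n}0.png',camera(n)[:,:,::-1]); p=camera_params(n);print(n,p)
E
```

```text
pics
{'time_s': 0.0, 'eef_pos': array([0.28238929, 0.58472073, 0.25225028]), 'ee_rot': array([-0.87288542,  1.39073271,  0.87125015]), 'wrist_force': array([-0.51895395,  0.25576113,  0.03405792]), 'opening': 0.08556843243455212}
scene {'fx': 471.8715621028794, 'fy': 471.8715621028794, 'cx': 318.11882388287626, 'cy': 194.68444855527153, 'T': array([[-0.64841897,  0.54914061, -0.52725461,  1.22647823],
       [ 0.76122885,  0.47600578, -0.44039658,  0.66231407],
       [ 0.0091366 , -0.68692292, -0.72667285,  1.0792446 ],
       [ 0.        ,  0.        ,  0.        ,  1.        ]])}
side {'fx': 382.3718392769757, 'fy': 382.3718392769757, 'cx': 323.2624225462656, 'cy': 199.80048309368559, 'T': array([[ 0.99949347, -0.00956592,  0.03035276,  0.41647062],
       [-0.02739786, -0.74388079,  0.6677505 , -0.69440171],
       [ 0.01619119, -0.66824387, -0.74376608,  0.87984331],
       [ 0.        ,  0.        ,  0.        ,  1.        ]])}
```

View pics/scene0.png

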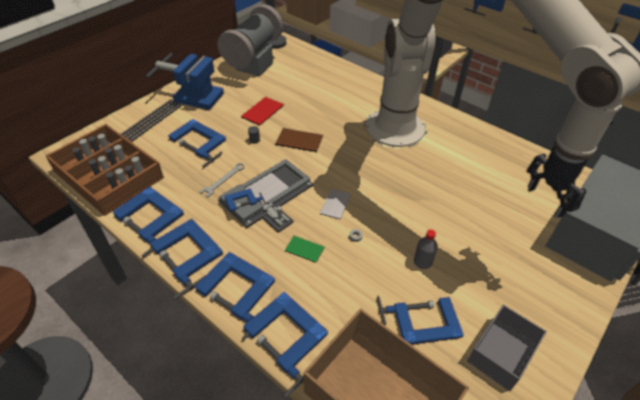

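View pics/side0.png

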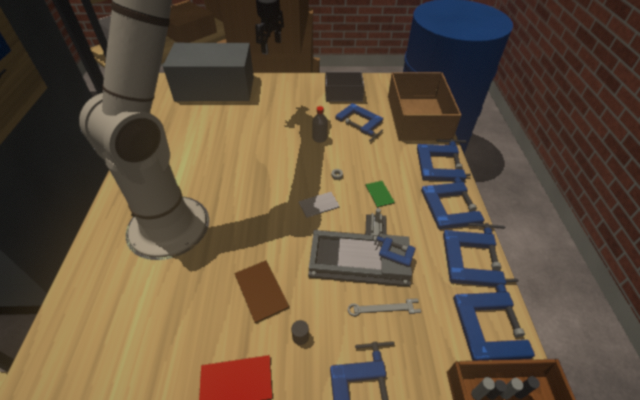

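Candidates for the plate (side view): grey plate in the fixture channel (360,253), smaller loose grey plate on the bench (320,205), brown (262,290), green (380,193) and red (237,380). I choose the larger grey one in the channel. The stop end is at left, near the robot, and the roof with its clamp is at (397,250). The bolt ear is at (377,225). Next, a close crop.

Run:
```python
import cv2,numpy as np
a=cv2.imread('pics/side0.png')[200:295,295:430]
b=cv2.imread('pics/scene0.png')[150:240,205:325]
a=cv2.resize(a,(800,563),interpolation=cv2.INTER_CUBIC)
cv2.imwrite('pics/c1.png',a)
b=cv2.resize(b,(800,600),interpolation=cv2.INTER_CUBIC)
cv2.imwrite('pics/c2.png',b)
```

```text
(no output)
```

View pics/c1.png

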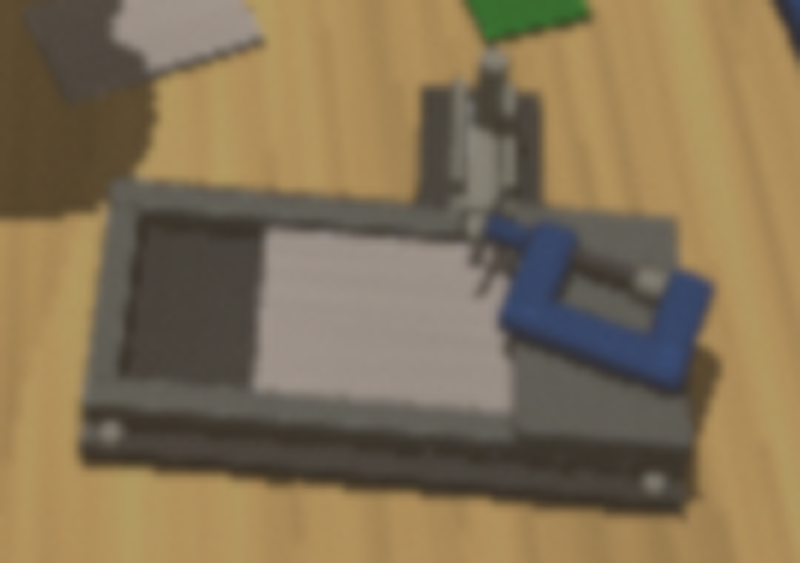

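View pics/c2.png

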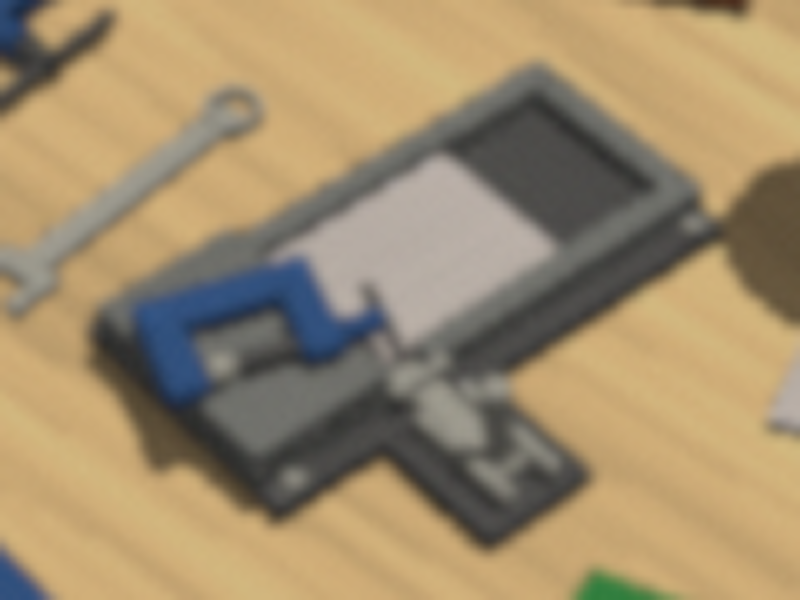

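Crops show: the bare plate in the channel with its near edge at c1 x≈260, the roof with the clamp at right, and the bolt post at c1 (493,60). The choice is confirmed. I'll fit the fixture pose next.

```bash
cat > fit.py <<'E'
import numpy as np
from plant import *
from scipy.optimize import least_squares
P={n:camera_params(n) for n in('scene','side')}
obs=[('side',(-117,46.5,27),(140,213)),('side',(-117,-46.5,27),(122,380)),('side',(-132,61.5,27),(115,183)),('side',(-132,-61.5,27),(85,408)),
('side',(132,61.5,36),(678,222)),('side',(132,-61.5,36),(690,443)),('side',(56,-61.5,36),(515,437)),('side',(44,125,66),(495,58)),
('scene',(-132,61.5,27),(695,190)),('scene',(-132,-61.5,27),(538,65)),('scene',(-117,46.5,27),(650,185)),('scene',(-117,-46.5,27),(540,97)),
('scene',(132,61.5,36),(250,452)),('scene',(132,-61.5,36),(103,325)),('scene',(132,75,12),(277,510)),('scene',(-132,75,12),(722,225)),
('side',(-1,45,22),(265,228)),('side',(-1,-45,22),(253,390)),('scene',(-1,-45,22),(435,152)),('scene',(-1,45,22),(562,247))]
def px(n,c): return np.array(c)/5.926+(294.6,199.6) if n=='side' else np.array(c)/6.667+(204.6,149.6)
def proj(n,X):
    T=P[n]['T'];c=T[:3,:3].T@(X-T[:3,3]);p=P[n]
    return np.array([p['fx']*c[0]/c[2]+p['cx'],p['fy']*c[1]/c[2]+p['cy']])
def W(v,l): 
    a=v[3];return np.array([v[0]+np.cos(a)*l[0]-np.sin(a)*l[1],v[1]+np.sin(a)*l[0]+np.cos(a)*l[1],v[2]+l[2]])
def res(v,full=False):
    r=[]
    for n,l,c in obs:
        l=np.array(l,float)/1e3
        if l[2]==.022: l[0]=v[4]-.075
        r.append(proj(n,W(v,l))-px(n,c))
    return np.array(r) if full else np.r_[np.ravel(r),(v[2]-.003)/.003]
s=least_squares(res,[.55,.0,.003,0,.0],loss='soft_l1')
if __name__=='__main__':
    v=s.x;print(v.round(4));print(res(v,True).round(1))
    for n,l in dict(stop=(-.117,0,.027),plate=(v[4],0,.022),roof=(.056,0,.036),post=(.044,.125,.05),postshut=(.044,.08,.05)).items(): print(n,W(v,l).round(4))
E
python3 fit.py
```

```text
[ 0.5454 -0.1199 -0.0011 -0.1199  0.0168]
[[ 0.4 -0.2]
 [-0.2  0.1]
 [-0.2  0.1]
 [-0.3 -0.1]
 [ 0.4 -0.5]
 [ 1.1  1.3]
 [ 0.6 -0.4]
 [ 0.4  0. ]
 [ 1.5 -0.4]
 [ 0.2 -1. ]
 [ 1.6  0.1]
 [-0.7 -1.4]
 [ 0.7  0.9]
 [-1.5 -2.9]
 [ 0.3  0.2]
 [ 0.3 -0.1]
 [ 0.3  0.5]
 [ 0.2  1. ]
 [ 1.4 -0. ]
 [ 0.4  0.5]]
stop [ 0.4293 -0.1059  0.0259]
plate [ 0.5621 -0.1219  0.0209]
roof [ 0.601  -0.1266  0.0349]
post [ 0.6041 -0.001   0.0489]
postshut [ 0.5987 -0.0457  0.0489]
```

```bash
cat > mv.py <<'E'
import numpy as np
from fit import s as F,W
from plant import *
from scipy.spatial.transform import Rotation as R
v=F.x;A=v[3]
def to(l,jaw='y',tip=.022):
    """l: fixture xyz of the tip; prints the shift in tool axes (mm), the turn (share) and the state"""
    s=get_state();R0=R.from_rotvec(s['ee_rot']);p=np.array(s['eef_pos'])
    t=W(v,l)+[0,0,tip]
    c=[]
    for k in range(2):
        a=A+(np.pi/2 if jaw=='y' else 0)+k*np.pi
        z=np.array([np.cos(a),np.sin(a),0]);x=np.array([0,0,-1.])
        c.append((R0.inv()*R.from_matrix(np.c_[x,np.cross(z,x),z])).as_rotvec())
    w=min(c,key=np.linalg.norm)
    d=R.from_matrix(R0.as_matrix()).inv().apply(t-p)
    tp=p+R0.apply([tip,0,0]);ca,sa=np.cos(A),np.sin(A);q=tp-[v[0],v[1],v[2]]
    fl=[ca*q[0]+sa*q[1],-sa*q[0]+ca*q[1],q[2]]
    f=s['wrist_force']
    print('t',round(s['time_s'],2),'tip in fixture mm',np.round(np.array(fl)*1e3,1),'F',np.round(f,1),'q',np.round(s['joints'],2))
    print('world d',(t-p).round(3),'tool d share',(d/.04).round(2),'after-turn d share',(R.from_rotvec(w).inv().apply(d)/.04).round(2),'turn share',(w/2/np.pi).round(3))
    print('tool axes\n',R0.as_matrix().round(2))
E
python3 - <<'E'
from mv import *
to((.015,-.005,.09),'y');to((.015,-.005,.09),'x')
E
```

```text
t 0.1 tip in fixture mm [-345.4  668.1  231.5] F [0.  0.5 0.2] q [-0.86  0.5  -0.43  1.55  0.22  1.14 -0.21]
world d [ 0.277 -0.711 -0.141] tool d share [  3.56 -13.98 -13.  ] after-turn d share [  3.54  -9.01 -16.83] turn share [-0.053 -0.    -0.   ]
tool axes
 [[-0.   -0.9   0.43]
 [-0.    0.43  0.9 ]
 [-1.    0.   -0.  ]]
t 0.1 tip in fixture mm [-345.4  668.1  231.5] F [0.  0.5 0.2] q [-0.86  0.5  -0.43  1.55  0.22  1.14 -0.21]
world d [ 0.277 -0.711 -0.141] tool d share [  3.56 -13.98 -13.  ] after-turn d share [  3.54 -16.83   9.01] turn share [ 0.197 -0.     0.   ]
tool axes
 [[-0.   -0.9   0.43]
 [-0.    0.43  0.9 ]
 [-1.    0.   -0.  ]]
```

Emit:
jog_arm(
  plan=[
    [0,0,0,-0.0265,0,0,1],
    [0,0,0,-0.0265,0,0,1],
    [0,-0.53,-0.99,0,0,0,1],
    [0,-0.53,-0.99,0,0,0,1],
    [0,-0.53,-0.99,0,0,0,1],
  ],
)

```text
time_s: 0.72
eef_pos: [0.3322, 0.4583, 0.2527]
ee_rot: [-1.123, 1.263, 1.123]
wrist_force: [0.7, 1.5, 0.7]
opening: -0.0001
```

Emit:
jog_arm(
  plan=[
    [0,-0.53,-0.99,0,0,0,1],
    [0,-0.53,-0.99,0,0,0,1],
    [0,-0.53,-0.99,0,0,0,1],
    [0,-0.53,-0.99,0,0,0,1],
    [0,-0.53,-0.99,0,0,0,1],
  ],
)

```text
time_s: 1.35
eef_pos: [0.4143, 0.2493, 0.2531]
ee_rot: [-1.123, 1.263, 1.123]
wrist_force: [0.1, -0.3, -0.0]
opening: -0.0001
```

Emit:
jog_arm(
  plan=[
    [0,-0.53,-0.99,0,0,0,1],
    [0,-0.53,-0.99,0,0,0,1],
    [0,-0.53,-0.99,0,0,0,1],
    [0,-0.53,-0.99,0,0,0,1],
    [0,-0.53,-0.99,0,0,0,1],
  ],
)

```text
time_s: 1.98
eef_pos: [0.4964, 0.0405, 0.2531]
ee_rot: [-1.123, 1.262, 1.123]
wrist_force: [-0.1, -0.0, 0.3]
opening: 0.0001
```

Run:
```python
from mv import *
to((.015,-.005,.09),'y')
```

```text
t 1.98 tip in fixture mm [-67.8 153.4 232.2] F [-0.1 -0.   0.3] q [ 0.08  0.21 -0.25  1.93  0.06  1.01  1.26]
world d [ 0.063 -0.167 -0.142] tool d share [ 3.56 -2.06 -3.97] after-turn d share [ 3.56 -2.07 -3.96] turn share [ 0.001 -0.    -0.   ]
tool axes
 [[-0.   -0.99  0.12]
 [ 0.    0.12  0.99]
 [-1.    0.   -0.  ]]
```

Emit:
jog_arm(
  plan=[
    [0.2,-0.52,-0.99,0,0,0,1],
    [0.7,-0.52,-0.99,0,0,0,1],
    [0.9,-0.52,-0.99,0,0,0,1],
    [0.9,-0.51,-0.99,0,0,0,1],
    [0.85,0,0,0,0,0,1],
  ],
)

```text
time_s: 2.6
eef_pos: [0.5603, -0.1303, 0.1097]
ee_rot: [-1.12, 1.267, 1.117]
wrist_force: [0.4, 0.6, -0.5]
opening: 0.0002
```

Run:
```python
from mv import *
import cv2
to((.015,-.005,.05),'y')
im={n:camera(n)[:,:,::-1] for n in('side','wrist')}
print(camera_params('wrist'))
cv2.imwrite('pics/w1.png',im['wrist']);
cv2.imwrite('pics/s1.png',cv2.resize(im['side'][170:295,295:455],(800,600),interpolation=cv2.INTER_CUBIC))
```

```text
t 2.6 tip in fixture mm [16.  -8.6 88.8] F [ 0.4  0.6 -0.5] q [ 0.28  0.52 -0.13  1.86  0.1   0.77  1.55]
world d [-0.001  0.004 -0.039] tool d share [0.97 0.03 0.09] after-turn d share [0.97 0.03 0.09] turn share [-0.001 -0.     0.   ]
tool axes
 [[ 0.   -0.99  0.12]
 [-0.    0.12  0.99]
 [-1.   -0.   -0.  ]]
{'fx': 309.70691628693146, 'fy': 309.70691628693146, 'cx': 325.0407631569854, 'cy': 197.4072854009812, 'T': array([[ 1.18531705e-01,  9.50555051e-01,  2.87045867e-01,
         4.83285353e-01],
       [ 9.92949836e-01, -1.13740609e-01, -3.33721093e-02,
        -1.17124936e-01],
       [ 9.26744695e-04,  2.88977799e-01, -9.57335350e-01,
         2.28835835e-01],
       [ 0.00000000e+00,  0.00000000e+00,  0.00000000e+00,
         1.00000000e+00]])}
```

View pics/w1.png

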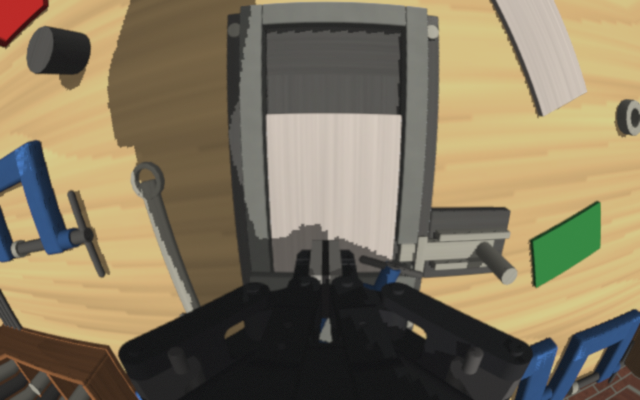

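View pics/s1.png

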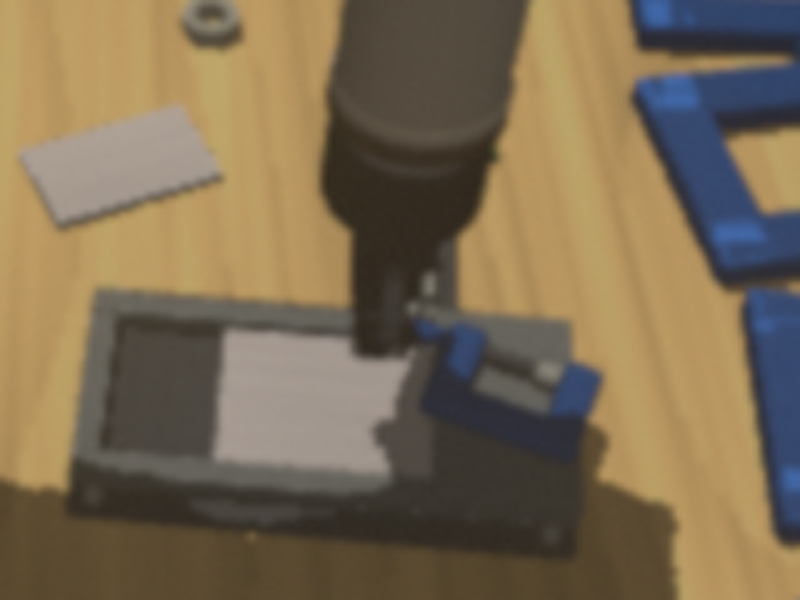

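Wrist view: the inner stop corners are at (266,27) and (404,27), the plate's near edge runs (266,114)–(401,114), and the post top is near (508,272). I'll check the fit against these.

```bash
cat > wr.py <<'E'
from mv import *
def ray(u,w,z,p):
    """wrist pixel -> fixture xy (mm) on the plane z (m, fixture)"""
    d=np.array([u-p['cx'],w-p['cy']]);r=np.linalg.norm(d);th=r/p['fx']
    c=np.r_[np.sin(th)*d/r,np.cos(th)];T=p['T'];D=T[:3,:3]@c;o=T[:3,3]
    X=o+D*(v[2]+z-o[2])/D[2]-v[:3];ca,sa=np.cos(A),np.sin(A)
    return np.round([1e3*(ca*X[0]+sa*X[1]),1e3*(-sa*X[0]+ca*X[1])],1)
E
python3 - <<'E'
from wr import *
p=camera_params('wrist')
for n,u,w,z in[('stop+',404,27,.027),('stop-',266,27,.027),('pl-',266,114,.022),('pl+',401,114,.022),('post',508,272,.066),('outer+',426,8,.027),('outer-',242,8,.027)]: print(n,ray(u,w,z,p))
E
```

```text
stop+ [-117.9   47.4]
stop- [-116.7  -43.1]
pl- [-57.7 -44.2]
pl+ [-58.2  46.9]
post [ 42.1 124.1]
outer+ [-133.7   63.2]
outer- [-132.   -59.7]
```

Emit:
jog_arm(
  plan=[
    [0.4,0,0.1,0,0,0,1],
    [0.5,0,0,0,0,0,1],
    [0.3,0,0,0,0,0,1],
    [0.2,0,0,0,0,0,1],
    [0.05,0,0,0,0,0,1],
  ],
)

```text
time_s: 3.32
eef_pos: [0.5606, -0.1208, 0.0533]
ee_rot: [-1.123, 1.262, 1.123]
wrist_force: [1.0, 0.3, -0.3]
opening: -0.0002
```

Emit:
jog_arm(
  plan=[
    [0.02,0,0,0,0,0,1],
    [0.02,0,0,0,0,0,1],
    [0.02,0,0,0,0,0,1],
    [0.02,0,0,0,0,0,1],
    [0.02,0,0,0,0,0,1],
  ],
)

```text
time_s: 3.95
eef_pos: [0.5606, -0.121, 0.0493]
ee_rot: [-1.123, 1.262, 1.123]
wrist_force: [0.4, 0.3, -0.2]
opening: -0.0
```

Emit:
jog_arm(
  plan=[
    [0.015,0,0,0,0,0,1],
    [0.015,0,0,0,0,0,1],
  ],
)

```text
time_s: 4.2
eef_pos: [0.5606, -0.121, 0.048]
ee_rot: [-1.123, 1.262, 1.123]
wrist_force: [-0.4, -0.1, 0.9]
opening: 0.0002
```

Emit:
jog_arm(
  plan=[
    [0.015,0,0,0,0,0,1],
    [0.015,0,0,0,0,0,1],
  ],
)

```text
time_s: 4.45
eef_pos: [0.5606, -0.121, 0.0468]
ee_rot: [-1.123, 1.262, 1.123]
wrist_force: [0.9, -0.5, 0.7]
opening: -0.0001
```

Emit:
jog_arm(
  plan=[
    [0.015,0,0,0,0,0,1],
    [0.015,0,0,0,0,0,1],
  ],
)

```text
time_s: 4.7
eef_pos: [0.5606, -0.121, 0.0456]
ee_rot: [-1.123, 1.262, 1.123]
wrist_force: [-0.2, 0.1, -0.3]
opening: -0.0
```

Emit:
jog_arm(
  plan=[
    [0.015,0,0,0,0,0,1],
    [0.015,0,0,0,0,0,1],
  ],
)

```text
time_s: 4.95
eef_pos: [0.5606, -0.121, 0.0446]
ee_rot: [-1.123, 1.262, 1.123]
wrist_force: [-1.4, -0.5, 5.0]
opening: 0.0001
```

Emit:
jog_arm(
  plan=[
    [0.006,0,0,0,0,0,1],
    [0,0,0,0,0,0,1],
  ],
)

```text
time_s: 5.2
eef_pos: [0.5606, -0.121, 0.0446]
ee_rot: [-1.123, 1.262, 1.123]
wrist_force: [-2.8, 0.1, 5.4]
opening: 0.0004
```

Emit:
jog_arm(
  plan=[
    [0.01,0,0,0,0,0,1],
    [0,0,0,0,0,0,1],
  ],
)

```text
time_s: 5.45
eef_pos: [0.5606, -0.121, 0.0445]
ee_rot: [-1.123, 1.262, 1.123]
wrist_force: [-2.2, 1.2, 7.5]
opening: 0.0001
```

Emit:
jog_arm(
  plan=[
    [0.012,0,0,0,0,0,1],
    [0.012,0,0,0,0,0,1],
  ],
)

```text
time_s: 5.7
eef_pos: [0.5606, -0.121, 0.0442]
ee_rot: [-1.123, 1.262, 1.123]
wrist_force: [-6.2, 0.2, 18.4]
opening: -0.0
```

Emit:
jog_arm(
  plan=[
    [-0.01,0,0,0,0,0,1],
    [0,0,0,0,0,0,1],
  ],
)

```text
time_s: 5.95
eef_pos: [0.5606, -0.121, 0.0444]
ee_rot: [-1.123, 1.262, 1.123]
wrist_force: [-5.4, 0.3, 13.0]
opening: -0.0001
```

Emit:
jog_arm(
  plan=[
    [0,0.05,0,0,0,0,1],
    [0,0.05,0,0,0,0,1],
    [0,0.05,0,0,0,0,1],
  ],
)

```text
time_s: 6.32
eef_pos: [0.5572, -0.1206, 0.0445]
ee_rot: [-1.126, 1.258, 1.119]
wrist_force: [3.5, -0.9, 7.0]
opening: 0.0
```

Emit:
jog_arm(
  plan=[
    [0.012,0,0,0,0,0,1],
    [0,0.03,0,0,0,0,1],
    [0,0.03,0,0,0,0,1],
  ],
)

```text
time_s: 6.7
eef_pos: [0.5556, -0.1205, 0.0445]
ee_rot: [-1.126, 1.257, 1.118]
wrist_force: [3.4, -0.3, 8.1]
opening: -0.0001
```

Emit:
jog_arm(
  plan=[
    [0.012,0,0,0,0,0,1],
    [0,0,0,0,0,0,1],
    [0,0.04,0,0,0,0,1],
  ],
)

```text
time_s: 7.08
eef_pos: [0.5547, -0.1204, 0.0444]
ee_rot: [-1.127, 1.257, 1.117]
wrist_force: [4.2, -0.6, 9.6]
opening: -0.0001
```

Emit:
jog_arm(
  plan=[
    [0.012,0,0,0,0,0,1],
    [0.006,0.02,0,0,0,0,1],
    [0,0.05,0,0,0,0,1],
    [0,0.05,0,0,0,0,1],
  ],
)

```text
time_s: 7.58
eef_pos: [0.5511, -0.1199, 0.0444]
ee_rot: [-1.128, 1.255, 1.115]
wrist_force: [6.1, -0.6, 12.2]
opening: -0.0001
```

Run:
```python
from wr import *
import cv2
p=camera_params('wrist');im=camera('wrist')[:,:,::-1]
cv2.imwrite('pics/w2.png',im)
g=cv2.cvtColor(im,cv2.COLOR_BGR2GRAY).astype(int)
c=g[20:240,300:370].mean(1)
i=np.argmax(np.diff(c[30:160]))+50+.5
print(i,c[::6].round(),ray(335,i,.022,p));to((.015,-.005,.022))
```

```text
109.5 [ 87.  89.  86.  87.  87.  87.  88.  86.  85.  90.  90.  90.  90.  90.
  90. 176. 204. 204. 203. 203. 203. 203. 202. 202. 202. 201. 201. 201.
 201. 200. 200. 200. 199. 199. 199. 199. 199.] [-66.2   4.5]
t 7.62 tip in fixture mm [ 5.6  0.6 23.5] F [ 4.3 -0.4 12.8] q [ 0.26  0.6  -0.12  1.92  0.12  0.62  1.52]
world d [ 0.009 -0.007 -0.001] tool d share [ 0.04 -0.24 -0.14] after-turn d share [ 0.04 -0.24 -0.14] turn share [ 0.001 -0.     0.002]
tool axes
 [[ 0.01 -0.99  0.12]
 [-0.    0.12  0.99]
 [-1.   -0.01 -0.  ]]
```

Emit:
jog_arm(
  plan=[
    [0,0.06,0,0,0,0,1],
    [0,0.06,0,0,0,0,1],
    [0,0.06,0,0,0,0,1],
    [0,0.06,0,0,0,0,1],
  ],
)

```text
time_s: 8.12
eef_pos: [0.5417, -0.1188, 0.0444]
ee_rot: [-1.129, 1.255, 1.115]
wrist_force: [5.2, -0.9, 12.5]
opening: 0.0001
```

Emit:
jog_arm(
  plan=[
    [0,0.06,0,0,0,0,1],
    [0,0.06,0,0,0,0,1],
    [0,0.06,0,0,0,0,1],
    [0,0.04,0,0,0,0,1],
  ],
)

```text
time_s: 8.62
eef_pos: [0.5329, -0.1178, 0.0443]
ee_rot: [-1.129, 1.255, 1.115]
wrist_force: [5.7, -0.6, 12.6]
opening: -0.0001
```

Edge now near −84; the ramp begins, so small steps.

Emit:
jog_arm(
  plan=[
    [0,0.05,0,0,0,0,1],
    [0,0.05,0,0,0,0,1],
  ],
)

```text
time_s: 8.88
eef_pos: [0.5295, -0.1174, 0.0445]
ee_rot: [-1.129, 1.254, 1.114]
wrist_force: [6.7, -1.1, 12.0]
opening: 0.0001
```

Emit:
jog_arm(
  plan=[
    [0,0.05,0,0,0,0,1],
    [0,0.05,0,0,0,0,1],
  ],
)

```text
time_s: 9.12
eef_pos: [0.5258, -0.117, 0.0446]
ee_rot: [-1.129, 1.254, 1.114]
wrist_force: [7.1, -1.0, 12.5]
opening: -0.0001
```

```bash
cat > edge.py <<'E'
from wr import *
import cv2,sys
p=camera_params('wrist');im=camera('wrist')[:,:,::-1]
cv2.imwrite(f'pics/w{sys.argv[1]}.png',im)
c=cv2.cvtColor(im,cv2.COLOR_BGR2GRAY).astype(int)[:160,300:370].mean(1)
i=np.argmax(np.diff(c))+.5
print(i,c[::6].round(),ray(335,i,.023,p));to((.015,-.005,.022))
E
python3 edge.py 3
```

```text
109.5 [195. 198. 198. 198. 126. 125. 125. 125. 125.  43.  47.  84.  82.  85.
  82.  84.  84.  84.  93. 201. 201. 200. 200. 200. 200. 199. 199.] [-91.6   4.3]
t 9.18 tip in fixture mm [-19.8   0.5  23.8] F [ 5.  -1.  13.4] q [ 0.27  0.57 -0.12  1.98  0.12  0.58  1.52]
world d [ 0.034 -0.01  -0.002] tool d share [ 0.05 -0.87 -0.14] after-turn d share [ 0.04 -0.88 -0.14] turn share [ 0.001 -0.     0.002]
tool axes
 [[ 0.01 -0.99  0.12]
 [-0.    0.12  0.99]
 [-1.   -0.01 -0.  ]]
```

Emit:
jog_arm(
  plan=[
    [-0.002,0.06,0,0,0,0,1],
    [-0.002,0.06,0,0,0,0,1],
  ],
)

```text
time_s: 9.43
eef_pos: [0.5212, -0.1165, 0.0448]
ee_rot: [-1.13, 1.254, 1.114]
wrist_force: [5.9, -1.3, 13.4]
opening: 0.0
```

Emit:
jog_arm(
  plan=[
    [-0.003,0.06,0,0,0,0,1],
    [-0.003,0.06,0,0,0,0,1],
  ],
)

```text
time_s: 9.68
eef_pos: [0.5164, -0.1159, 0.045]
ee_rot: [-1.13, 1.254, 1.114]
wrist_force: [5.7, -1.8, 13.0]
opening: -0.0005
```

Emit:
jog_arm(
  plan=[
    [-0.003,0.06,0,0,0,0,1],
    [-0.003,0.06,0,0,0,0,1],
  ],
)

```text
time_s: 9.93
eef_pos: [0.5116, -0.1154, 0.0452]
ee_rot: [-1.13, 1.254, 1.114]
wrist_force: [5.7, -0.6, 13.6]
opening: 0.0
```

Emit:
jog_arm(
  plan=[
    [-0.003,0.06,0,0,0,0,1],
    [-0.003,0.05,0,0,0,0,1],
  ],
)

```text
time_s: 10.18
eef_pos: [0.5072, -0.1148, 0.0454]
ee_rot: [-1.13, 1.254, 1.114]
wrist_force: [6.7, -0.7, 13.1]
opening: -0.0001
```

```bash
python3 edge.py 4
```

```text
109.5 [175. 180. 183. 181. 180. 186. 191. 192. 193. 192. 186. 121. 121. 120.
 120. 119.  43.  67.  87. 193. 193. 193. 192. 192. 191. 191. 191.] [-110.3    4.3]
t 10.22 tip in fixture mm [-38.6   0.4  24.6] F [ 5.4 -0.4 14.5] q [ 0.27  0.55 -0.12  2.03  0.12  0.56  1.52]
world d [ 0.053 -0.012 -0.003] tool d share [ 0.08 -1.34 -0.14] after-turn d share [ 0.06 -1.35 -0.14] turn share [ 0.001 -0.     0.002]
tool axes
 [[ 0.01 -0.99  0.12]
 [-0.    0.12  0.99]
 [-1.   -0.01 -0.  ]]
```

Emit:
jog_arm(
  plan=[
    [-0.004,0.05,0,0,0,0,1],
    [-0.003,0.05,0,0,0,0,1],
  ],
)

```text
time_s: 10.48
eef_pos: [0.5032, -0.1144, 0.0456]
ee_rot: [-1.129, 1.254, 1.114]
wrist_force: [7.0, -1.1, 12.7]
opening: 0.0005
```

Emit:
jog_arm(
  plan=[
    [-0.003,0.04,0,0,0,0,1],
    [-0.003,0.04,0,0,0,0,1],
  ],
)

```text
time_s: 10.72
eef_pos: [0.5003, -0.114, 0.0458]
ee_rot: [-1.13, 1.253, 1.113]
wrist_force: [7.3, -0.5, 10.0]
opening: -0.0005
```

Emit:
jog_arm(
  plan=[
    [0.006,0,0,0,0,0,1],
    [0,0.04,0,0,0,0,1],
    [0,0.04,0,0,0,0,1],
  ],
)

```text
time_s: 11.1
eef_pos: [0.4979, -0.1138, 0.0458]
ee_rot: [-1.13, 1.253, 1.112]
wrist_force: [8.9, -0.5, 10.7]
opening: 0.0
```

```bash
python3 edge.py 5
python3 - <<'E'
import cv2
cv2.imwrite('pics/w5c.png',cv2.resize(cv2.imread('pics/w5.png')[60:210,230:430],(800,600),interpolation=cv2.INTER_CUBIC))
E
```

```text
116.5 [177. 174. 168. 170. 175. 176. 174. 175. 180. 184. 185. 185. 184. 182.
 114. 115. 115. 115. 114.  97. 185. 185. 185. 184. 184. 184. 184.] [-116.4    4.3]
t 11.15 tip in fixture mm [-47.8   0.4  24.9] F [ 7.3 -0.  11.8] q [ 0.28  0.53 -0.12  2.05  0.12  0.55  1.52]
world d [ 0.062 -0.013 -0.003] tool d share [ 0.1  -1.58 -0.14] after-turn d share [ 0.07 -1.58 -0.13] turn share [ 0.001 -0.     0.002]
tool axes
 [[ 0.01 -0.99  0.12]
 [-0.    0.12  0.99]
 [-1.   -0.01 -0.  ]]
```

View pics/w5c.png

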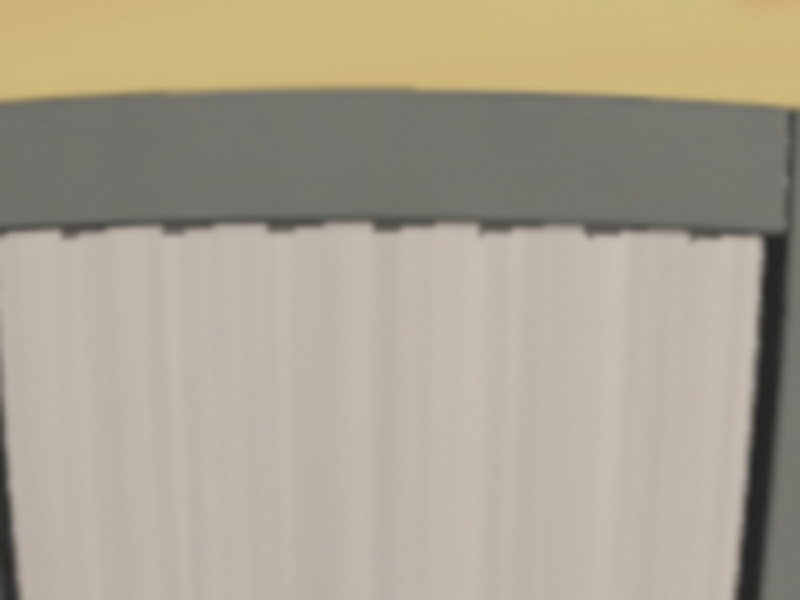

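The crop shows the plate's near edge flush to the stop face (row ~228 in the crop), with only a hairline. One firmer pull, then lift.

Emit:
jog_arm(
  plan=[
    [0.008,0,0,0,0,0,1],
    [0,0.05,0,0,0,0,1],
    [0,0.05,0,0,0,0,1],
    [0,0,0,0,0,0,1],
  ],
)

```text
time_s: 11.65
eef_pos: [0.4945, -0.1133, 0.0458]
ee_rot: [-1.131, 1.252, 1.111]
wrist_force: [9.1, -1.7, 12.9]
opening: -0.0001
```

```bash
python3 edge.py 6
```

```text
123.5 [175. 176. 173. 167. 169. 174. 175. 173. 174. 180. 183. 185. 185. 184.
 182. 131. 115. 115. 114. 114. 112. 180. 184. 183. 183. 183. 183.] [-116.5    4.3]
t 11.7 tip in fixture mm [-50.9   0.4  25. ] F [ 9.6 -1.5 12.1] q [ 0.28  0.53 -0.12  2.06  0.12  0.54  1.52]
world d [ 0.065 -0.013 -0.003] tool d share [ 0.1  -1.65 -0.14] after-turn d share [ 0.07 -1.66 -0.13] turn share [ 0.001 -0.     0.002]
tool axes
 [[ 0.02 -0.99  0.12]
 [-0.    0.12  0.99]
 [-1.   -0.02 -0.  ]]
```

Emit:
jog_arm(
  plan=[
    [-0.03,0,0,0,0,0,1],
    [-0.05,0,0,0,0,0,1],
    [-0.3,0,0,0,0,0,1],
    [-0.7,0,0,0,0,0,1],
    [-0.9,0,0,0,0,0,1],
  ],
)

```text
time_s: 12.32
eef_pos: [0.4845, -0.112, 0.1215]
ee_rot: [-1.12, 1.265, 1.126]
wrist_force: [0.3, 0.5, 0.6]
opening: 0.0
```

```bash
python3 edge.py 7;python3 - <<'E'
from mv import *
to((.044,.170,.1))
E
```

```text
132.5 [164. 177. 180. 177. 175. 171. 169. 169. 170. 167. 162. 167. 169. 167.
 173. 178. 179. 177. 176. 112. 111. 110. 134. 179. 178. 178. 178.] [-116.1    7.1]
t 12.38 tip in fixture mm [-58.1   0.3 105.3] F [ 0.9 -0.3  3.5] q [ 0.3   0.38 -0.15  2.03  0.09  0.73  1.55]
world d [ 0.072 -0.014 -0.083] tool d share [ 2.09 -1.82 -0.14] after-turn d share [ 2.08 -1.83 -0.13] turn share [ 0.001 -0.     0.   ]
tool axes
 [[ 0.   -0.99  0.12]
 [-0.    0.12  0.99]
 [-1.   -0.   -0.  ]]
t 12.38 tip in fixture mm [-58.1   0.3 105.3] F [ 0.9 -0.3  3.5] q [ 0.3   0.38 -0.15  2.03  0.09  0.73  1.55]
world d [ 0.122  0.156 -0.005] tool d share [ 0.14 -2.57  4.23] after-turn d share [ 0.13 -2.55  4.24] turn share [ 0.001 -0.     0.   ]
tool axes
 [[ 0.   -0.99  0.12]
 [-0.    0.12  0.99]
 [-1.   -0.   -0.  ]]
```

Emit:
jog_arm(
  plan=[
    [0,-0.51,0.85,0,0,0,1],
    [0,-0.51,0.85,0,0,0,1],
    [0,-0.51,0.85,0,0,0,1],
    [0,-0.51,0.85,0,0,0,1],
    [0,-0.51,0.85,0,0,0,1],
  ],
)

```text
time_s: 13.0
eef_pos: [0.6072, 0.0454, 0.1212]
ee_rot: [-1.122, 1.264, 1.124]
wrist_force: [0.6, 0.3, -0.5]
opening: -0.0002
```

Emit:
jog_arm(
  plan=[
    [0.3,0,0,0,0,0,1],
    [0.5,0,0,0,0,0,1],
    [0.5,0,0,0,0,0,1],
    [0.2,0,0,0,0,0,1],
    [0,0,0,0,0,0,1],
  ],
)

```text
time_s: 13.62
eef_pos: [0.6068, 0.0439, 0.0605]
ee_rot: [-1.121, 1.264, 1.124]
wrist_force: [0.0, 0.5, -0.0]
opening: -0.0002
```

Run:
```python
from mv import *
import cv2
to((.044,.147,.04))
a=camera('wrist')[:,:,::-1];b=camera('side')[:,:,::-1]
cv2.imwrite('pics/b1.png',cv2.hconcat([cv2.resize(a[150:350,180:470],(435,300)),cv2.resize(b[190:290,310:430],(360,300))]))
```

```text
t 13.62 tip in fixture mm [ 41.3 169.9  39.7] F [ 0.   0.5 -0. ] q [ 0.    0.64 -0.16  1.79  0.14  0.73  1.22]
world d [-0.    -0.023  0.   ] tool d share [-0.01 -0.06 -0.57] after-turn d share [-0.01 -0.07 -0.57] turn share [ 0. -0. -0.]
tool axes
 [[-0.   -0.99  0.12]
 [-0.    0.12  0.99]
 [-1.    0.   -0.  ]]
```

View pics/b1.png

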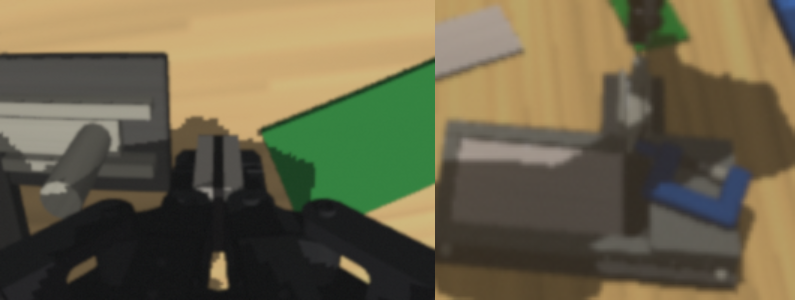

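The picture shows the closed fingers on the +y side of the post, level with it along x (post top (62,195), fingertips (217,165)). Pushing.

Emit:
jog_arm(
  plan=[
    [0,-0.03,-0.1,0,0,0,1],
    [0,0,-0.15,0,0,0,1],
    [0,0,-0.15,0,0,0,1],
    [0,0,-0.12,0,0,0,1],
    [0,0,-0.1,0,0,0,1],
  ],
)

```text
time_s: 14.35
eef_pos: [0.606, 0.0193, 0.0617]
ee_rot: [-1.122, 1.262, 1.122]
wrist_force: [-1.4, 0.6, -0.9]
opening: 0.0001
```

Emit:
jog_arm(
  plan=[
    [0,0,-0.1,0,0,0,1],
    [0,0,-0.1,0,0,0,1],
    [0,0,-0.1,0,0,0,1],
    [0,0,-0.1,0,0,0,1],
  ],
)

```text
time_s: 14.85
eef_pos: [0.6042, 0.0043, 0.0617]
ee_rot: [-1.123, 1.262, 1.123]
wrist_force: [-0.7, 2.7, 0.1]
opening: 0.0001
```

Emit:
jog_arm(
  plan=[
    [0,0,-0.12,0,0,0,1],
    [0,0,-0.12,0,0,0,1],
    [0,0,-0.12,0,0,0,1],
    [0,0,-0.12,0,0,0,1],
  ],
)

```text
time_s: 15.35
eef_pos: [0.6019, -0.0155, 0.0617]
ee_rot: [-1.123, 1.262, 1.123]
wrist_force: [-0.8, 3.1, -0.7]
opening: -0.0
```

Run:
```python
from mv import *
to((.044,.1015,.04))
```

```text
t 15.35 tip in fixture mm [ 43.6 110.3  40.8] F [-0.8  3.1 -0.7] q [ 0.1   0.63 -0.15  1.81  0.14  0.72  1.32]
world d [-0.001 -0.009 -0.001] tool d share [ 0.02 -0.01 -0.22] after-turn d share [ 0.02 -0.01 -0.22] turn share [ 0. -0. -0.]
tool axes
 [[-0.   -0.99  0.12]
 [ 0.    0.12  0.99]
 [-1.    0.   -0.  ]]
```

Emit:
jog_arm(
  plan=[
    [0,0,-0.07,0,0,0,1],
    [0,0,-0.07,0,0,0,1],
    [0,0,-0.05,0,0,0,1],
  ],
)

```text
time_s: 15.72
eef_pos: [0.601, -0.0228, 0.0616]
ee_rot: [-1.123, 1.262, 1.123]
wrist_force: [-1.0, 2.6, 0.6]
opening: 0.0001
```

Continue in small steps until the end stop raises the force.

Emit:
jog_arm(
  plan=[
    [0,0,-0.04,0,0,0,1],
    [0,0,-0.04,0,0,0,1],
    [0,0,0,0,0,0,1],
  ],
)

```text
time_s: 16.1
eef_pos: [0.6007, -0.0253, 0.0616]
ee_rot: [-1.123, 1.262, 1.123]
wrist_force: [-0.5, 4.5, 2.5]
opening: 0.0002
```

Emit:
jog_arm(
  plan=[
    [0,0,-0.04,0,0,0,1],
    [0,0,-0.03,0,0,0,1],
    [0,0,0,0,0,0,1],
  ],
)

```text
time_s: 16.48
eef_pos: [0.6006, -0.0256, 0.0617]
ee_rot: [-1.122, 1.259, 1.126]
wrist_force: [0.1, 8.6, 0.4]
opening: 0.0002
```

Emit:
jog_arm(
  plan=[
    [0,0,-0.04,0,0,0,1],
    [0,0,-0.03,0,0,0,1],
    [0,0,0,0,0,0,1],
  ],
)

```text
time_s: 16.85
eef_pos: [0.6006, -0.0258, 0.0618]
ee_rot: [-1.122, 1.256, 1.128]
wrist_force: [0.0, 13.1, 0.7]
opening: -0.0001
```

Run:
```python
from mv import *
to((.044,.1015,.04))
```

```text
t 16.85 tip in fixture mm [ 43.5 100.1  40.9] F [ 0.  13.1  0.7] q [ 0.12  0.63 -0.16  1.81  0.14  0.71  1.35]
world d [ 0.001  0.001 -0.001] tool d share [ 0.02 -0.01  0.04] after-turn d share [ 0.02 -0.01  0.04] turn share [0.001 0.001 0.   ]
tool axes
 [[ 0.   -0.99  0.11]
 [ 0.01  0.11  0.99]
 [-1.   -0.    0.01]]
```

A hard stop was met where "shut" is expected. Back off, rise, and look.

Emit:
jog_arm(
  plan=[
    [0,0,0.3,0,0,0,1],
    [0,0,0.7,0,0,0,1],
    [-0.5,0,0.2,0,0,0,1],
    [-1,0,0,0,0,0,1],
    [-1,0,0,0,0,0,1],
  ],
)

```text
time_s: 17.48
eef_pos: [0.6059, 0.0145, 0.1639]
ee_rot: [-1.123, 1.263, 1.121]
wrist_force: [1.9, -0.5, -0.6]
opening: 0.0001
```

Emit:
jog_arm(
  plan=[
    [-0.5,0.9,0.9,0,0,0,1],
    [0,0.9,0.9,0,0,0,1],
    [0,0.9,0.9,0,0,0,1],
    [0,0.9,0.5,0,0,0,1],
    [0,0,0,0,0,0,1],
  ],
)

```text
time_s: 18.1
eef_pos: [0.4758, 0.1614, 0.1831]
ee_rot: [-1.126, 1.26, 1.125]
wrist_force: [0.5, -0.2, -0.4]
opening: -0.0
```

Run:
```python
from wr import *
import cv2
to((.044,.1,.1))
a=camera('wrist')[:,:,::-1];b=camera('side')[:,:,::-1]
cv2.imwrite('pics/fw.png',a)
cv2.imwrite('pics/f.png',cv2.hconcat([cv2.resize(a,(480,300)),cv2.resize(b[195:295,300:406+14],(320,267)).copy() if 0 else cv2.resize(b[195:295,310:415],(315,300),interpolation=cv2.INTER_CUBIC)]))
```

```text
t 18.1 tip in fixture mm [-102.7  270.9  162.2] F [ 0.5 -0.2 -0.4] q [-0.17  0.31 -0.25  1.99  0.1   0.86  0.99]
world d [ 0.125 -0.187 -0.062] tool d share [ 1.56 -3.64 -4.3 ] after-turn d share [ 1.55 -3.67 -4.27] turn share [ 0.001 -0.     0.   ]
tool axes
 [[ 0.   -0.99  0.11]
 [-0.    0.11  0.99]
 [-1.   -0.   -0.  ]]
```

View pics/f.png

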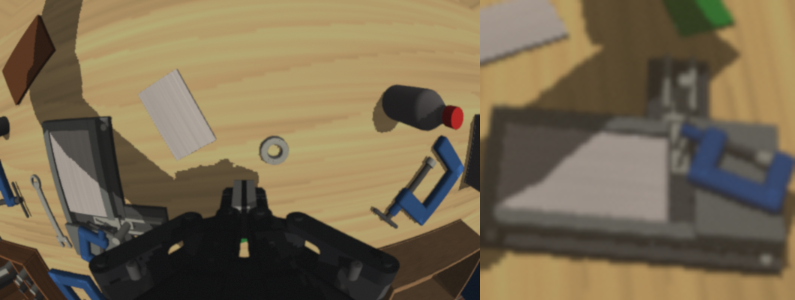

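Run:
```python
from fit import *
import cv2
for y in(.125,.08): print(y,proj('side',W(s.x,(.044,y,.066))).round(1),proj('side',W(s.x,(.044,y,.021))).round(1))
b=camera('side')[:,:,::-1]
cv2.imwrite('pics/f2.png',cv2.resize(b[200:260,345:425],(800,600),interpolation=cv2.INTER_CUBIC))
```

```text
0.125 [378.5 209.4] [376.6 219.5]
0.08 [378.6 221.9] [376.6 231.8]
```

View pics/f2.png

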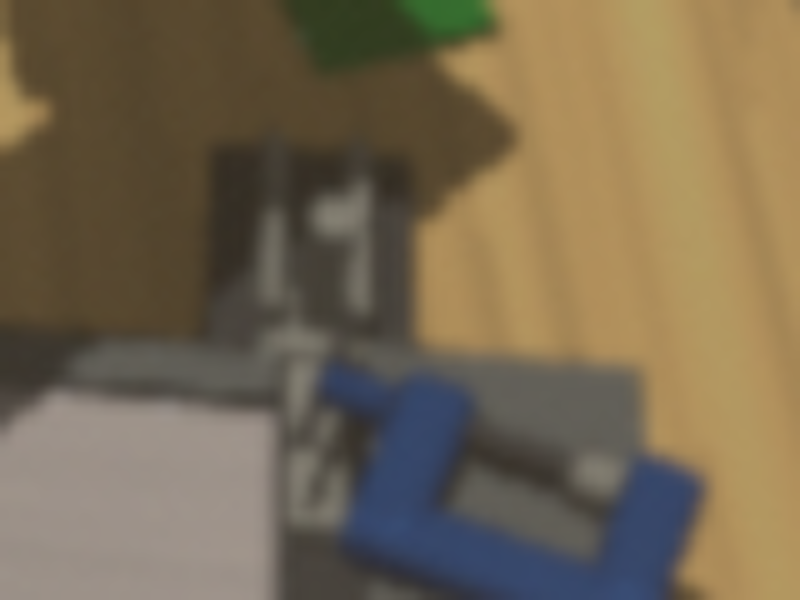

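Run:
```python
import cv2,numpy as np
from plant import *
from wr import *
from fit import proj
for n,c in(('side0',(378,209)),('now',(378,221))):
    b=cv2.imread('pics/side0.png') if n=='side0' else camera('side')[:,:,::-1]
    g=cv2.cvtColor(b,cv2.COLOR_BGR2GRAY);x,y=c
    print(n);print(g[y-5:y+9,x-5:x+6])
a=cv2.imread('pics/fw.png');p=camera_params('wrist')
cv2.imwrite('pics/fwc.png',cv2.resize(a[230:350,80:240],(800,600),interpolation=cv2.INTER_CUBIC))
```

```text
side0
[[140 128 102  86  87  87  85  84  83  84  83]
 [143 136 115  92  89  86  82  76  75  80  86]
 [144 140 126 100  84  80  84  83  86  97 115]
 [143 142 135 115  93  96 110 115 119 127 136]
 [143 142 139 129 116 117 127 131 134 140 142]
 [144 142 138 130 126 127 129 130 134 141 142]
 [143 139 131 119 121 123 123 124 129 139 142]
 [142 137 120 100 101 107 106 110 126 139 141]
 [139 134 112  85  80  83  86 102 126 138 141]
 [134 126 103  77  69  70  78 100 123 135 141]
 [119 109  90  71  67  69  80 103 121 127 134]
 [107  90  76  68  66  69  83 106 114 107 110]
 [103  86  72  66  66  71  85 107 109  89  83]
 [109  99  77  66  67  69  84 107 107  82  72]]
now
[[ 59  52  49  49  49  51  54  63  62  56  52]
 [ 58  51  48  48  48  49  56  66  68  56  48]
 [ 59  51  48  51  54  56  65  83  87  63  48]
 [ 58  50  53  63  77  81  87 102 101  68  50]
 [ 60  52  59  83 105 111 112 117 106  72  56]
 [ 65  54  66  95 119 125 124 121 104  71  64]
 [ 74  55  65  92 115 122 120 114  99  72  67]
 [ 79  58  60  77  94  99  99 100  97  73  68]
 [ 82  65  63  66  71  75  79  93  99  75  67]
 [ 84  68  65  64  65  66  75  94 100  76  67]
 [ 84  70  66  64  64  66  80 101 103  75  66]
 [ 84  71  65  63  63  67  82 104 104  74  67]
 [ 87  77  68  64  64  68  84 107 105  75  66]
 [ 90  84  71  64  64  67  83 106 105  77  67]]
```

View pics/fwc.png

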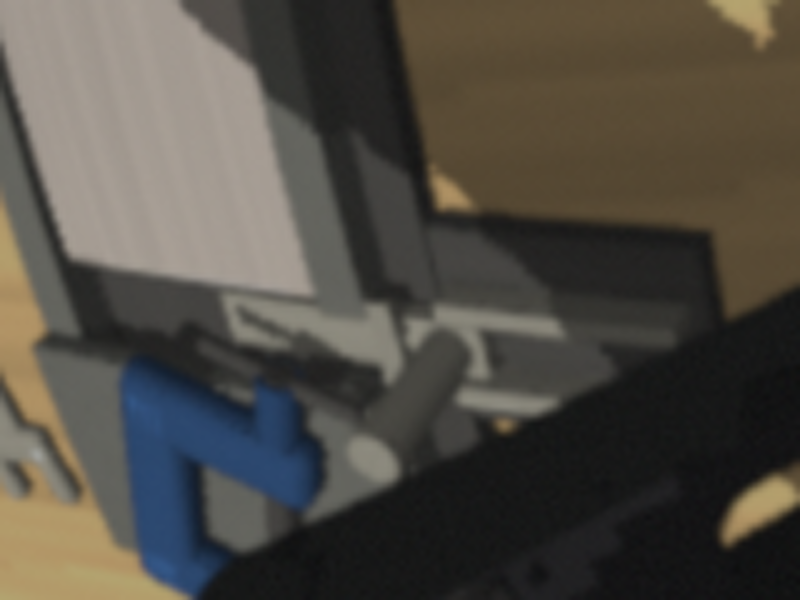

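Run:
```python
from wr import *
p=camera_params('wrist')
print('post top',ray(154.6,321.6,.066,p),'plate far corner',ray(80+313/5-.4,230+295/5-.4,.022,p),ray(80+68/5-.4,230+258/5-.4,.022,p),'bar end',ray(80+225/5,230+300/5,.021,p))
s=get_state();print(s['wrist_force'],s['time_s'])
finish_job()
```

```text
post top [47.9 75.4] plate far corner [35.2 37.3] [ 35.6 -51.3] bar end [42.3  5.5]
[1.56703053 0.12328277 0.39003395] 18.3
the job is handed in; nothing more can be done
```

The plate is home against the stop and the bolt is shut behind it. I let go, backed the arm off clear of everything and handed the job in at about 18 s.

- **Plate:** I dragged it with closed fingertips at mostly 7 to 14 N. The highest force I read was 18.4 N, during touch-down, but the force is only reported at the end of each move call. The wrist camera put its near edge at x ≈ -116.5 mm (stop at -117). It stayed there after I lifted, and the finger slipped on it under a further pull.
- **Bolt:** I pushed the post with about 3 N until it met a hard end stop. Pushing on to 13 N moved it no further. The side camera shows the post moved about 44 mm of the 45.
- **Checks that disagreed:** An oblique last wrist view put the post top at y ≈ 75 mm (80 expected) and the plate's far edge at x ≈ 35 mm (33 expected). I take both as measuring error from the steep angle. The bar is visible across the channel, clear of the plate.
- **Other things on the bench:** nothing else was touched as far as I could see. The clamp on the roof looks to be where it was; I did not measure the rest again.

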